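# Cure a resin boss on a coasting banding wheel

## Robot

A 7-joint arm with a two-finger parallel gripper is mounted at the origin on the work surface. World frame = base frame: x ahead of the robot, y to its left, z up, the work surface at z = 0. Lengths are in m, angles in rad, forces in N, time in s.
With the tool pointing down it reaches from about 0.4 to 0.875 m from the base axis. Payload 19.3 kg.
Tool frame: the origin (TCP) lies at the very end of the fingers, on their centre line; the grasp point (between the pads) lies 19 mm behind it; z points along the fingers, y is the line along which they close (so a half turn about z gives the same grasp; the last joint's range is limited). The gripper opens to 85 mm and grips with 20 to 120 N. Pads are 22 mm wide; open, the fingers measure 114 mm over their backs; the gripper's body (76 mm by 85 mm) begins 54 mm behind the grasp point. The pads swing forward as they close: fully open they stand 13 mm farther back than shut.
Start: joints at [-1.411, 0.521, -0.036, 1.599, 0.021, 1.021, -0.113], TCP at [0.142, 0.609, 0.231] pointing down, gripper open.
Joint ranges: [-2.91, 2.91], [-0.3, 2.13], [-1.5, 1.42], [0.17, 2.43], [-1.26, 4.41], [0.16, 1.93], [-2.52, 2.52]. Speed limits (rad/s): [1.89, 1.89, 2.39, 2.39, 3.01, 3.01, 3.01].

## Interface

Orientations are given as [roll, pitch, yaw] about the fixed x, y, z axes, in that order (R = Rz(yaw) Ry(pitch) Rx(roll)).
In Python, from workcell import observe, grab_frame, job_done gives the robot as it stands.
- The arm moves only by the tool move_arm, never from a script. Its argument "plan" is a list that holds one entry, the list of rows, each a list of 7 numbers: the shift along the tool's x, y, z each as a share of 0.02 m, from -1 to 1, then the turn, a rotation vector about the tool's x, y, z each as a share of 6 degrees, from -1 to 1, then the opening, from -1 (shut) to 1 (fully open). A call has exactly 10 rows; each row shifts and turns the commanded pose from where the row before left it, along the tool's axes as they then stand; what a row does not reach is not made up. A row lasts 1/10 s, in which the tool goes at most 50 mm and 8.59 degrees, less where a joint would pass 70% of its speed; a pose out of reach is approached as far as the arm can. A call with a number of a shift or a turn outside -1 to 1 is refused whole. A call with a gripper value outside its range is refused whole. The fingers move at their own pace and stop on an object; "grip_force" is the grip in N (left out, the last holds). Time passes only in rows, so rows that do not move let the fingers close, or fill a call up. It gives the time, the measured TCP pose, the force, the opening and the grip force at its end, in the units of the state.
- observe(): the state, without advancing time (a new reading comes with each control period).
- grab_frame(name): name is "scene" or "side" or "wrist"; returns a dict with "color" (400x640x3 uint8, red, green, blue), "intrinsics" (3x3 intrinsics, pixels), "position" and "orientation" of the camera in the world; the wrist camera has in their place "tool_from_camera" (4x4, takes a point from camera to tool coordinates, whose origin is the TCP and whose axes are the flange's). Camera axes: x right, y down, z forward; pixel columns grow to the right and rows downward; lengths in m; the calibration is good to about 2 mm. The wrist camera is an equidistant fisheye: a pixel r from the principal point sees the ray r / f radians off the axis. A picture is of the moment at which its call begins: read the wrist's pose just before it. There is no depth.
- job_done(): hands the job in; it is judged then, once.
The state is a dict: "clock": time; "qpos": joint angles; "qd": joint speeds; "joint_efforts": joint torques, N m; "position": TCP position; "tool_rot": TCP orientation; "force": force on the tool from outside, world axes, zero at the start; "moment": the same for the moment, N m; "grip_width": finger opening in m; "finger_force": force on a finger pad.
Only numpy, scipy, OpenCV 4.12 (cv2) and the standard library are available. Lean on these libraries where they do the work, as an engineer would, in place of code of your own. Each camera call takes 0.05 s, during which the arm holds its last target. There are 200 camera calls.

## Task

With the curing lamp still in its holder, gently push the banding wheel round by its wooden knob, either way, and let go, so that it coasts by itself at roughly a fifth to a third of a turn per second (never as fast as half a turn). Then lift the lamp out and, while the wheel still coasts untouched at a tenth of a turn per second or more, carry it upright round with the resin boss for six seconds on end, its lens centred over the boss to within two centimetres and two to five centimetres above it, so that the resin cures without sagging. Never touch the wheel with the lamp, leave the other things on the table alone, and finish while holding the lamp upright, its lens raised at least ten centimetres above the wheel's top face.

Things in the scene. Friction and masses are not known exactly. Their poses are not given: they have to be found in the camera images.
- banding_wheel: banding wheel: dark cast foot, 170 mm diameter, fixed to the table, under a level aluminium head, 250 mm diameter, 15 mm thick, top face 75 mm above the table, turning about the vertical axis through this origin (centre of the underside). On the head: a white plaster rosette in the middle (96 mm diameter, 28 mm high), the resin boss and, straight across the axis from it, a wooden knob
- turntable (a joint): angle of the wheel's head, rad, anticlockwise seen from above, no stops; at 0 the boss is on the +x side of the axis, the knob on the -x side. Starts at rest at any angle. Nominal mass 2.0 kg, inertia 0.015 kg m2 (varies by some 30 %); bearing drag 0.0005 N m s/rad plus 0.0002 N m: once pushed it coasts for more than 30 s, slowing with a time constant of about 30 s
- boss_top (a point): top of the resin boss: an amber dome, 40 mm diameter and 14 mm high on the head, 85 mm from the wheel's axis; its top is 89 mm above the table
- knob_top (a point): top of the wooden knob: an upright post 45 mm high on the head, shank 18 mm diameter for its lower 30 mm, widening to 22 mm at the top, 105 mm from the wheel's axis; its top is 120 mm above the table. Push it sideways, along its circle; under 2 N is enough
- lamp: curing lamp: pencil-shaped torch standing upright in its holder, lens down; 124 mm long, with a bright metal head 34 mm diameter for the lowest 30 mm and a black barrel 29 mm diameter above; mass about 0.13 kg; origin at the centre of the lens face (its lower end), z axis up along the barrel. Grip the barrel from above about 90 to 100 mm above the lens
- lamp_lens (a point): centre of the lamp's lens face, at its lower end (same point as the lamp's origin)
- lamp_holder: grey holder of the lamp, fixed to the table on either side of the wheel: a cup, 42 mm inner and 52 mm outer diameter (foot 68 mm), 45 mm high, inner floor 8 mm above the table; lift the lamp straight up by 50 mm or more to clear it. Origin at the centre of its underside
- brush_jar: bystander: glass jar of brushes, 72 mm diameter, 175 mm tall overall; origin at the centre of its underside
- glue_bottle: bystander: white glue bottle, 56 mm diameter, 150 mm tall; origin at the centre of its underside
- spray_can: bystander: white spray can, 64 mm diameter, 170 mm tall; origin at the centre of its underside
- tape_roll: bystander: cardboard tape core lying flat, 96 mm outer diameter, 24 mm high; origin at the centre of its underside
- plaster_figure: bystander: small turned plaster figure, 56 mm diameter, 106 mm tall; origin at the centre of its underside
- mug: bystander: white mug with handle, 76 mm diameter, 90 mm tall; origin at the centre of its underside
- spatula: bystander: flat spatula lying on the table, about 280 mm long; origin near its middle, underside
Things that resemble listed ones, but are neither listed nor needed, are in the scene too. What is shaped like the lamp but blue or pink is not meant. Of the things like the lamp_holder, leave any that is purple; of the rest the larger one is meant.

How it is judged:
On the way, in this order (a step that is already met when the one before it is completed fails the run):
1. the wheel coasts at 0.8 rad/s or more, untouched, with the lamp still in its holder ((velocity of joint turntable above 0.8 rad/s or velocity of joint turntable below -0.8 rad/s) and contact force between the arm and banding_wheel below 0.1 N and distance of lamp from where it was at the start of the episode below 0.03 m), for 0.3 s.
2. the lamp is lifted out of its holder by the gripper (contact force between the fingers and lamp above 1 N and z of lamp in the frame of lamp_holder above 0.05 m), for 0.1 s.
3. for 6 s the held, upright lamp follows the boss (lens within 25 mm of its centre line, 10 to 65 mm above its top) while the wheel coasts untouched at 0.5 rad/s or more ((velocity of joint turntable above 0.5 rad/s or velocity of joint turntable below -0.5 rad/s) and horizontal distance between lamp_lens and boss_top below 0.025 m and height (world z) of lamp_lens between 0.099 and 0.154 m and angle between lamp's own z axis and vertical below 0.35 rad and contact force between the fingers and lamp above 1 N and contact force between each of the arm, lamp and banding_wheel below 0.1 N), for 6 s.
At the end, for the whole second after the job is handed in: The program ends holding: the lamp is in the gripper, upright within 0.4 rad, its lens more than 155 mm above the table (80 mm above the wheel's top face), touching neither wheel nor holder; the arm does not touch the wheel, which may still turn; every bystander is within 30 mm of where it stood (contact force between the fingers and lamp above 1 N and height (world z) of lamp_lens above 0.155 m and angle between lamp's own z axis and vertical below 0.4 rad and contact force between each of lamp, the arm and banding_wheel below 0.1 N and contact force between lamp and lamp_holder below 0.1 N and distance of each of brush_jar, glue_bottle, spray_can, tape_roll, plaster_figure, mug, spatula from where it was at the start of the episode below 0.03 m); the arm keeps its last pose, push and grip.
It fails at once if the wheel is flung faster than half a turn per second (3.2 rad/s) (velocity of joint turntable above 3.2 rad/s or velocity of joint turntable below -3.2 rad/s).
It fails at once if the lamp touches the wheel or what is on it (contact force between lamp and banding_wheel above 0.5 N).
It fails at once if the arm presses on the wheel with more than 20 N (contact force between the arm and banding_wheel above 20 N).
It fails at once if a bystander is displaced by more than 30 mm (distance of any of brush_jar, glue_bottle, spray_can, tape_roll, plaster_figure, mug, spatula from where it was at the start of the episode above 0.03 m).
It also fails if it takes over 51 s, if anything falls off the work surface, if the arm or the gripper's body presses on something with over 40 N, if the wrist force passes 120 N, or if a joint passes its speed limit or range.

## Working session

There is one attempt and no reset: what is moved stays moved. The work goes in short steps, Python scripts to look and compute and a tool call to move; the robot and the scene stay as the last step left them, time stands still between calls to the robot, and variables do not carry over. Pictures are saved under pics/ and viewed, at most 10 in all, crops included, and the job is handed in when it is done.

Besides the shell and the picture viewer there is one more tool, called after "Call:" in YAML: its name, and indented under it one key for each argument. move_arm: Moves the arm, as the interface text tells. Shift numbers are shares of 0.02 m and turn numbers shares of 6 degrees, none past 1 either way. Its arguments: {"type":"object","properties":{"plan":{"type":"array"},"grip_force":{"type":"number"}},"required":["plan"]}

```bash
ls; mkdir -p pics; python3 - <<'E'
from workcell import observe, grab_frame
import cv2,json,numpy as np,pickle
s=observe();print(s)
d={}
for n in("scene","side"):
    f=grab_frame(n);d[n]=f;cv2.imwrite(f"pics/{n}0.png",f["color"][:,:,::-1]);print(n,f["intrinsics"],f["position"],f["orientation"])
pickle.dump(d,open("f0.pkl","wb"))
E
```

```text
pics
{'clock': 0.0, 'qpos': array([-1.41118767,  0.52200841, -0.03632735,  1.59998666,  0.02118392,
        1.02108325, -0.11276002]), 'qd': array([-1.00091525e-03,  2.44043989e-03, -3.06966798e-05,  1.24798022e-04,
       -9.80911531e-04, -7.10888939e-04, -1.02133384e-03]), 'joint_efforts': array([ 2.64648290e-03, -9.27086449e+01,  1.98156461e+00, -3.69929123e+01,
        1.80729985e-02,  8.22419330e-03, -1.10680890e-05]), 'position': array([0.14232619, 0.60824647, 0.23073686]), 'tool_rot': array([-3.14049315e+00,  6.39318164e-05,  2.91180520e+00]), 'force': array([0.38756383, 0.36349277, 0.2155349 ]), 'moment': array([-0.00996578,  0.08699507,  0.05921907]), 'finger_force': 0.0, 'grip_width': 0.08487431005990986}
scene [[433.97175042   0.         323.35579403]
 [  0.         433.97175042 199.06701656]
 [  0.           0.           1.        ]] [ 1.09222755 -0.16143587  0.94779292] [-2.55592575 -0.00852461  1.3035413 ]
side [[445.92472635   0.         327.07421671]
 [  0.         445.92472635 198.94436213]
 [  0.           0.           1.        ]] [ 0.46041574 -1.02228907  0.89377356] [-2.2245925  -0.01090659 -0.07911821]
```

View pics/scene0.png

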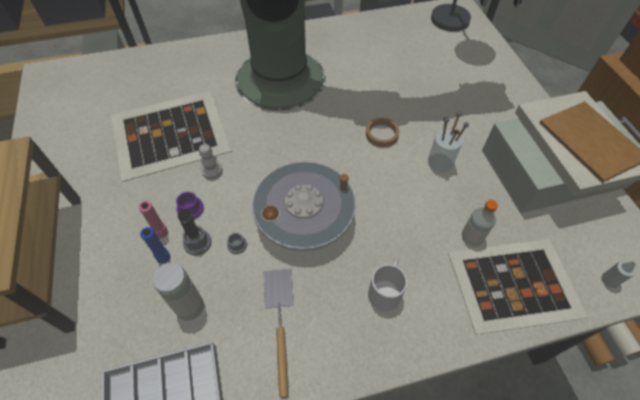

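View pics/side0.png

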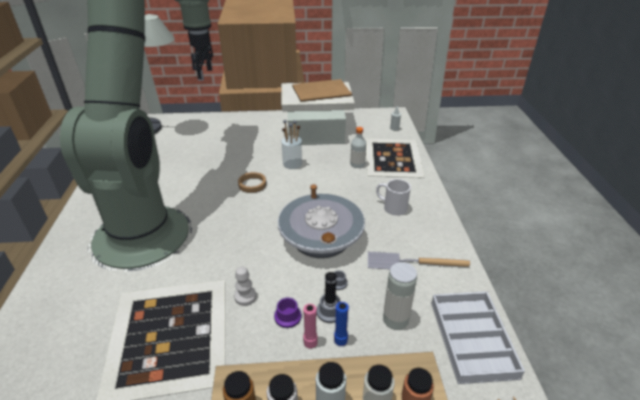

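Scene: the wheel is centred at about (303,203), with the boss at (270,213) and the knob at (344,181). The black lamp (187,222) stands in a grey holder at (195,240). The lookalikes are the purple cup (189,204), a small grey cup (236,242), and the pink (152,218) and blue (155,244) torches. The black lamp in the larger grey holder fits the description. I'll enlarge this area to confirm.

```bash
cat > h.py <<'E'
import numpy as np,cv2
from scipy.spatial.transform import Rotation as R
def ray(f,px):
    d=np.linalg.inv(f["intrinsics"])@[px[0],px[1],1.]
    return f["position"],R.from_euler("xyz",f["orientation"]).apply(d)
def atz(f,px,z):
    p,d=ray(f,px);return p+d*(z-p[2])/d[2]
def proj(f,P):
    c=R.from_euler("xyz",f["orientation"]).inv().apply(np.atleast_2d(P)-f["position"])
    q=c@np.array(f["intrinsics"]).T;return q[:,:2]/q[:,2:]
E
python3 - <<'E'
from h import *;import pickle
d=pickle.load(open("f0.pkl","rb"))
a=d["scene"]["color"][150:270,130:370];b=d["side"]["color"][170:350,225:405]
cv2.imwrite("pics/c1.png",cv2.resize(a,None,fx=3.3,fy=3.3,interpolation=cv2.INTER_CUBIC)[:,:,::-1])
cv2.imwrite("pics/c2.png",cv2.resize(b,None,fx=3.3,fy=3.3,interpolation=cv2.INTER_CUBIC)[:,:,::-1])
for n,pts in dict(scene=[("knob",(344,178),.12),("boss",(270,211),.089),("rosette",(304,198),.103),("lamptop",(184,213),.132)],side=[("knob",(314,187),.12),("boss",(328,237),.089),("ros",(322,214),.103),("lamptop",(331,274),.132)]).items():
    for m,p,z in pts: print(n,m,atz(d[n],p,z).round(4))
E
```

```text
scene knob [0.5194 0.0534 0.12  ]
scene boss [ 0.5448 -0.1328  0.089 ]
scene rosette [ 0.5391 -0.0494  0.103 ]
scene lamptop [ 0.5283 -0.3179  0.132 ]
side knob [0.5147 0.0442 0.12  ]
side boss [ 0.5414 -0.1426  0.089 ]
side ros [ 0.531  -0.0621  0.103 ]
side lamptop [ 0.5338 -0.3157  0.132 ]
```

View pics/c1.png

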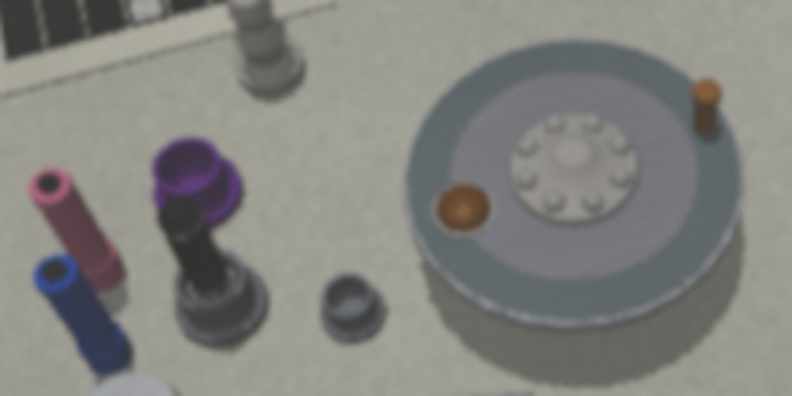

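View pics/c2.png

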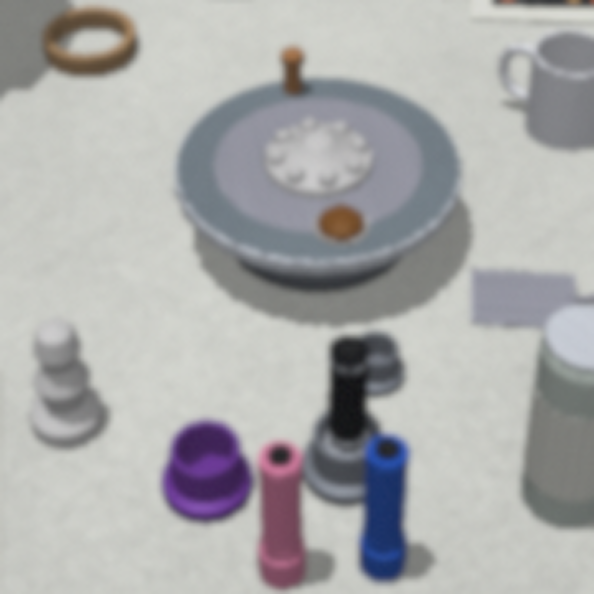

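The crops confirm it: the black lamp stands in the large grey holder (c1 at (215,300)). The other grey cup (352,305) is smaller, and the purple one is excluded.

```bash
python3 - <<'E'
from h import *;import pickle
from scipy.optimize import least_squares as LS
d=pickle.load(open("f0.pkl","rb"))
o=dict(scene=(130,150,3.3),side=(225,170,3.3))
def P(n,p,z): a,b,s=o[n];return atz(d[n],(a+(p[0]+.5)/s-.5,b+(p[1]+.5)/s-.5),z)[:2]
for n,pts in dict(scene=[(406,180),(742,180),(575,40),(575,316),(460,85),(690,82)],side=[(177,165),(461,165),(320,78),(320,252),(220,108),(420,108)]).items():
    q=np.array([P(n,p,.075) for p in pts])
    r=LS(lambda x:np.hypot(*(q-x[:2]).T)-x[2],[.53,-.05,.125]);print(n,r.x.round(4),r.fun.round(4))
L=dict(knob=((706,90),(292,54),.12),boss=((463,206),(341,222),.082),ros=((574,163),(319,153),.095),lamptop=((182,213),(349,349),.132),holderfoot=((221,303),(343,463),.004),small=((352,315),(380,375),.01),purple=((189,170),(206,450),.045),pink=((50,184),(281,455),.124),blue=((57,270),(387,449),.124),fig=((250,0),(56,340),.1),figbase=((270,75),(66,415),.005),can=((130,395),(592,335),.17))
for k,(a,b,z) in L.items(): print(k,P("scene",a,z).round(4),P("side",b,z).round(4))
for n,a,b,z in[("spray",(170,278),(403,271),.17),("spat",(278,290),(384,260),0),("mug",(390,273),(397,187),.09),("jar",(447,140),(291,147),.1),("tape",(382,131),(252,182),.024)]: print(n,atz(d["scene"],a,z)[:2],atz(d["side"],b,z)[:2])
E
```

```text
scene [ 0.5303 -0.0487  0.12  ] [ 0.0022  0.002   0.0014 -0.0016 -0.0022 -0.0018]
side [ 0.5308 -0.0464  0.1187] [ 0.0044  0.0036 -0.0001 -0.0034 -0.0028 -0.0017]
knob [0.5161 0.0533] [0.5124 0.0493]
boss [ 0.5432 -0.1333] [ 0.5421 -0.1346]
ros [ 0.5364 -0.05  ] [ 0.5292 -0.0611]
lamptop [ 0.5319 -0.3165] [ 0.5321 -0.32  ]
holderfoot [ 0.5304 -0.3204] [ 0.5299 -0.3162]
small [ 0.5688 -0.228 ] [ 0.5658 -0.2368]
purple [ 0.4352 -0.3244] [ 0.4291 -0.3302]
pink [ 0.4798 -0.4024] [ 0.4807 -0.4021]
blue [ 0.5495 -0.401 ] [ 0.5502 -0.4021]
fig [ 0.33   -0.2544] [ 0.3232 -0.267 ]
figbase [ 0.329  -0.2586] [ 0.3201 -0.2561]
can [ 0.6766 -0.3505] [ 0.6919 -0.3537]
spray [ 0.69525629 -0.35005632] [ 0.68969606 -0.35303438]
spat [ 0.70296557 -0.15458648] [ 0.69927126 -0.15084769]
mug [0.76477087 0.08327605] [0.77181344 0.0691547 ]
jar [0.45767829 0.35123158] [0.45012703 0.31125068]
tape [0.32164355 0.23134864] [0.31495724 0.21843712]
```

The wheel axis is at about (0.5305, -0.0495), the knob at 98.6°, and the lamp at (0.531, -0.318). The boss-to-knob span measures 188 mm against 190 mm, so the fit is good. I'll push clockwise with closed fingers along tool -x, and travel there first.

Call:
move_arm:
  plan:
    - [[-0.5, -0.5, 0, 0, 0, 0, -1], [-1, -1, 0, 0, 0, 0, -1], [-1, -1, 0, 0, 0, 0, -1], [-1, -1, 0, 0, 0, 0, -1], [-1, -1, 0, 0, 0, 0, -1], [-1, -1, 0, 0, 0, 0, -1], [-1, -1, 0, 0, 0, 0, -1], [-1, -1, 0, 0, 0, 0, -1], [-1, -1, 0, 0, 0, 0, -1], [-1, -1, 0, 0, 0, 0, -1]]
  grip_force: 30

```text
clock: 1.1
position: [0.2847, 0.3783, 0.2313]
tool_rot: [-3.141, 0.0, 2.911]
force: [0.6, 0.7, 0.7]
grip_width: 0.0005
finger_force: 0.0
```

Call:
move_arm:
  plan:
    - [[-1, -1, 0, 0, 0, 0, -1], [-1, -1, 0, 0, 0, 0, -1], [-1, -1, 0, 0, 0, 0, -1], [-1, -1, 0, 0, 0, 0, -1], [-1, -1, 0, 0, 0, 0, -1], [-1, -1, 0, 0, 0, 0, -1], [-1, -1, 0, 0, 0, 0, -1], [-1, -1, 0, 0, 0, 0, -1], [-1, -1, 0, 0, 0, 0, -1], [-0.5, -0.8, 0, 0, 0, 0, -1]]

```text
clock: 2.1
position: [0.425, 0.1437, 0.2312]
tool_rot: [-3.141, 0.0, 2.91]
force: [0.2, -0.9, 0.1]
grip_width: -0.0002
finger_force: 0.0
```

Call:
move_arm:
  plan:
    - [[-0.5, -0.5, 0.6, 0, 0, 0, -1], [-0.5, -0.5, 0.8, 0, 0, 0, -1], [-0.5, -0.5, 0.8, 0, 0, 0, -1], [-0.5, -0.5, 0.8, 0, 0, 0, -1], [-0.5, -0.5, 0.8, 0, 0, 0, -1], [-0.4, -0.4, 0.8, 0, 0, 0, -1], [-0.3, -0.3, 0.8, 0, 0, 0, -1], [-0.2, -0.15, 0.7, 0, 0, 0, -1], [0, 0, 0.4, 0, 0, 0, -1], [0, 0, 0.2, 0, 0, 0, -1]]

```text
clock: 3.1
position: [0.4748, 0.065, 0.0968]
tool_rot: [-3.141, -0.001, 2.911]
force: [0.1, 1.0, -0.1]
grip_width: -0.0002
finger_force: 0.0
```

```bash
python3 - <<'E'
from h import *;from workcell import *
s=observe();print(s["clock"],s["position"],s["tool_rot"],s["force"])
f=grab_frame("scene");g=grab_frame("side")
a=cv2.resize(f["color"][140:260,230:370],None,fx=2.8,fy=2.8,interpolation=2);b=cv2.resize(g["color"][150:270,260:400],None,fx=2.8,fy=2.8,interpolation=2)
cv2.imwrite("pics/k1.png",np.hstack([a,b])[:,:,::-1])
E
```

```text
3.1 [0.47477361 0.06504123 0.09680115] [-3.14110134e+00 -8.61693324e-04  2.91124782e+00] [ 0.06936359  1.02822278 -0.13666793]
```

View pics/k1.png

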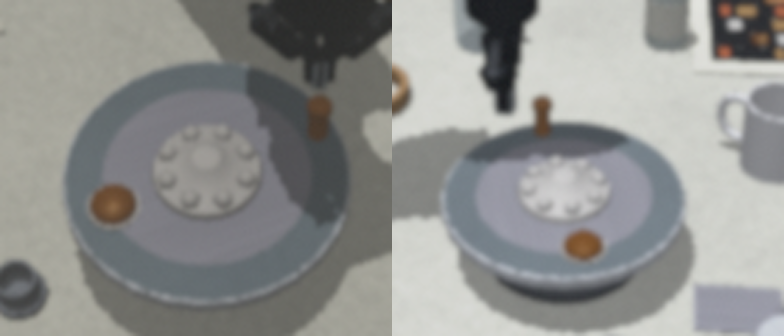

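The shut fingers (320,70) stand squarely behind the knob (320,105), and the boss at (112,204) is across the axis. Now the push with a gentle speed ramp.

Call:
move_arm:
  plan:
    - [[-0.4, 0, 0, 0, 0, 0, -1], [-0.3, 0, 0, 0, 0, 0, -1], [-0.18, 0, 0, 0, 0, 0, -1], [-0.14, 0.05, 0, 0, 0, 0, -1], [-0.19, 0.06, 0, 0, 0, 0, -1], [-0.28, 0.08, 0, 0, 0, 0, -1], [-0.44, 0.1, 0, 0, 0, 0, -1], [-0.6, 0.08, 0, 0, 0, 0, -1], [-0.75, 0, 0, 0, 0, 0, -1], [-0.89, -0.15, 0, 0, 0, 0, -1]]

```text
clock: 4.2
position: [0.5585, 0.0511, 0.0972]
tool_rot: [3.141, -0.0, 2.913]
force: [0.2, -1.1, 0.1]
grip_width: -0.0001
finger_force: 0.0
```

Call:
move_arm:
  plan:
    - [[-0.88, -0.3, 0, 0, 0, 0, -1], [-0.4, -0.2, -0.1, 0, 0, 0, -1], [-0.1, -0.1, -0.7, 0, 0, 0, -1], [0, 0, -1, 0, 0, 0, -0.5], [0, -0.2, -1, 0, 0, 0, 0], [0, -0.8, -1, 0, 0, 0, 0.3], [-0.1, -1, -0.5, 0, 0, 0, 0.3], [-0.1, -1, 0, 0, 0, 0, 0.3], [-0.1, -1, 0, 0, 0, 0, 0.3], [-0.1, -1, 0, 0, 0, 0, 0.3]]

```text
clock: 5.2
position: [0.5663, -0.0668, 0.1845]
tool_rot: [3.141, 0.001, 2.912]
force: [0.9, -0.2, -0.7]
grip_width: 0.0557
finger_force: 0.0
```

```bash
cat > w.py <<'E'
from h import *;from workcell import *
import json,sys,os
C=np.array([.5305,-.0495])
def blob(f,z,ctr,ros):
    """brown/amber pixels that map onto the wheel at height z -> list of (radius, angle, npix)"""
    hsv=cv2.cvtColor(f["color"],cv2.COLOR_RGB2HSV)
    m=((hsv[...,0]>4)&(hsv[...,0]<20)&(hsv[...,1]>110)).astype(np.uint8)
    n,_,st,ce=cv2.connectedComponentsWithStats(m)
    out=[]
    for i in range(1,n):
        if st[i,4]<12: continue
        P=atz(f,ce[i],z)[:2]-C;r=np.hypot(*P)
        if r<.16: out.append((round(float(r),4),round(float(np.degrees(np.arctan2(P[1],P[0]))),2),int(st[i,4])))
    return out
def look(n):
    s=observe();f=grab_frame(n)
    b=[x for x in blob(f,.082,C,0) if .065<x[0]<.10]; k=[x for x in blob(f,.10,C,0) if x[0]>.075]
    print(n,round(s["clock"],3),"boss(.082)",b,"any(.10)",k);return s,f
E
python3 - <<'E'
from w import *
for n in("scene","side","scene","side"): s,f=look(n)
print(observe()["clock"],s["position"],s["grip_width"],s["force"])
E
```

```text
scene 5.2 boss(.082) [(0.0919, -49.44, 39)] any(.10) [(0.0996, -45.2, 39)]
side 5.25 boss(.082) [(0.0849, 135.5, 64), (0.0923, -36.17, 58)] any(.10) [(0.1034, -46.39, 58)]
scene 5.3 boss(.082) [(0.083, 124.31, 63), (0.0942, -60.19, 45)] any(.10) [(0.1004, -55.06, 45)]
side 5.35 boss(.082) [(0.084, 125.19, 59), (0.0879, -47.35, 58)] any(.10) [(0.102, -56.24, 58)]
5.4 [ 0.56631604 -0.06731181  0.1843333 ] 0.055594240885789036 [-0.22826022  0.23687564  0.00410836]
```

The wheel coasts clockwise at 1.72 rad/s (knob -45.2° to -55.1° in 0.1 s), which is in the wanted band. On to the lamp.

Call:
move_arm:
  plan:
    - [[-0.1, -1, 0, 0, 0, 0, 0.3], [-0.1, -1, 0, 0, 0, 0, 0.3], [-0.1, -1, 0, 0, 0, 0, 0.3], [-0.1, -1, 0, 0, 0, 0, 0.3], [-0.1, -1, 0, 0, 0, 0, 0.3], [-0.1, -1, 0, 0, 0, 0, 0.3], [-0.1, -1, 0.2, 0, 0, 0, 0.3], [-0.1, -1, 0.3, 0, 0, 0, 0.3], [-0.1, -1, 0.4, 0, 0, 0, 0.3], [-0.1, -1, 0.4, 0, 0, 0, 0.3]]

```text
clock: 6.4
position: [0.5411, -0.2652, 0.1575]
tool_rot: [3.141, 0.0, 2.913]
force: [1.5, 0.2, -0.3]
grip_width: 0.0552
finger_force: 0.0
```

Call:
move_arm:
  plan:
    - [[0, -0.9, 0, 0, 0, 0, 0.3], [-0.1, -0.9, 0, 0, 0, 0, 0.3], [0, -0.6, 0.2, 0, 0, 0, 0.3], [0, -0.25, 0.6, 0, 0, 0, 0.3], [0, 0, 0.9, 0, 0, 0, 0.3], [0, 0, 0.9, 0, 0, 0, 0.3], [0, 0, 0.7, 0, 0, 0, 0.3], [0, 0, 0.4, 0, 0, 0, 0.3], [0, 0, 0, 0, 0, 0, -1], [0, 0, 0, 0, 0, 0, -1]]
  grip_force: 40

```text
clock: 7.4
position: [0.5308, -0.3178, 0.0836]
tool_rot: [-3.141, 0.0, 2.912]
force: [-0.1, -0.4, -0.4]
grip_width: 0.0283
finger_force: 41.7
```

```bash
python3 - <<'E'
from w import *
for n in("scene","side"): s,f=look(n)
print(s)
E
```

```text
scene 7.4 boss(.082) [(0.0854, -75.88, 127)] any(.10) [(0.1116, 108.43, 31), (0.0894, -68.97, 127)]
side 7.45 boss(.082) [] any(.10) []
{'clock': 7.45, 'qpos': array([ 0.33736136,  0.70142075,  0.1587784 ,  1.73507719, -0.15591187,
        0.71656601,  1.91794699]), 'qd': array([-0.0012512 , -0.00501009,  0.00024987, -0.0012886 , -0.0011513 ,
        0.00115339, -0.00035222]), 'joint_efforts': array([-5.98548213e-02, -9.84356332e+01,  7.83248127e+00, -2.81706262e+01,
        1.05734164e-02, -1.76765153e-02,  4.67017162e-04]), 'position': array([ 0.53084241, -0.3179683 ,  0.08390397]), 'tool_rot': array([-3.14137054e+00,  7.66564077e-04,  2.91176450e+00]), 'force': array([ 0.0301994 , -0.9249421 , -1.27892172]), 'moment': array([-0.00243366,  0.00807786,  0.01904385]), 'finger_force': 39.67031478881836, 'grip_width': 0.02838460564676563}
```

The lamp is gripped (28.3 mm opening at 40 N). Lifting it out.

Call:
move_arm:
  plan:
    - [[0, 0, -0.5, 0, 0, 0, -1], [0, 0, -1, 0, 0, 0, -1], [0, 0, -1, 0, 0, 0, -1], [0, 0, -1, 0, 0, 0, -1], [0, 0, -1, 0, 0, 0, -1], [0, 0.3, -1, 0, 0, 0, -1], [0.1, 0.6, -1, 0, 0, 0, -1], [0.2, 0.9, -0.5, 0, 0, 0, -1], [0.2, 1, 0, 0, 0, 0, -1], [0.2, 1, 0, 0, 0, 0, -1]]

```text
clock: 8.5
position: [0.5344, -0.2401, 0.2249]
tool_rot: [-3.142, 0.002, 2.911]
force: [-0.3, -0.1, -1.6]
grip_width: 0.0279
finger_force: 39.7
```

```bash
python3 - <<'E'
from w import *
for n in("scene","side","scene","side"): s,f=look(n)
cv2.imwrite("pics/s2.png",f["color"][:,:,::-1])
print(s["clock"],s["position"],s["grip_width"],s["force"],s["finger_force"])
E
```

```text
scene 8.5 boss(.082) [(0.085, -176.83, 113), (0.0879, 6.44, 49)] any(.10) [(0.0975, 4.31, 49)]
side 8.55 boss(.082) [(0.0873, 178.89, 74)] any(.10) [(0.1032, -1.33, 38), (0.0891, -167.09, 74)]
scene 8.6 boss(.082) [(0.085, 174.03, 110), (0.0874, -4.76, 51)] any(.10) [(0.0974, -5.55, 51)]
side 8.65 boss(.082) [(0.0878, 170.85, 69)] any(.10) [(0.1033, -9.78, 43), (0.0867, -174.77, 69)]
8.65 [ 0.53460472 -0.23953376  0.22448121] 0.02791576338522279 [ 0.5931281  -0.54029504 -1.37862542] 39.699801206588745
```

View pics/s2.png

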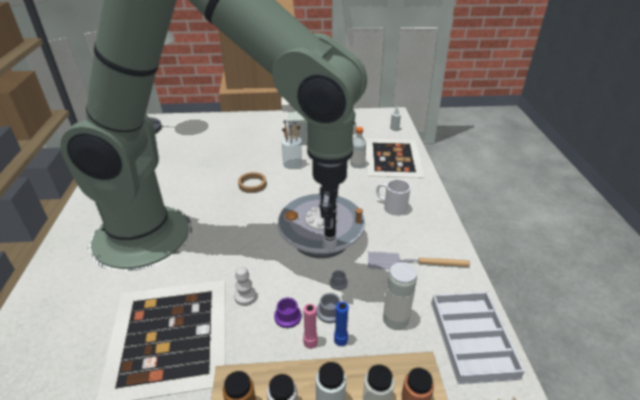

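The lamp hangs upright at (330,225), clear of its holder. The boss is on the far-left side (290,215) and the knob at (358,215). Next I'll work out a smooth join onto the boss's orbit.

```bash
cat > plan.py <<'E'
from w import *
from scipy.interpolate import CubicHermiteSpline as H
def phi(t,ref): a=t-ref[0];return np.radians(ref[1]-ref[2]*a+ref[3]/2*a*a)
def boss(t,ref): p=phi(t,ref);return C+.085*np.array([np.cos(p),np.sin(p)])
def rows(ts,ref,pos,yaw,T=None,n=10,v0=(0,0)):
    """targets: boss at row end, or a Hermite join arriving at T; -> tool x,y in shares of 20 mm"""
    if T: h=H([ts,T],[pos,boss(T,ref)],[np.array(v0),(boss(T+.01,ref)-boss(T-.01,ref))/.02])
    p=np.array(pos);out=[]
    X=np.array([np.cos(yaw),np.sin(yaw)]);Y=np.array([np.sin(yaw),-np.cos(yaw)])
    for i in range(1,n+1):
        t=ts+.1*i;g=h(t) if T and t<T-1e-6 else boss(t,ref)
        d=g-p;s=np.round(np.array([d@X,d@Y])/.02,2);out.append(s.tolist());p=p+(s[0]*X+s[1]*Y)*.02
    return out
E
python3 - <<'E'
from plan import *
s=observe();print(s["clock"])
for r in rows(s["clock"],(8.6,174.5,90.2,2.4),s["position"][:2],s["tool_rot"][2],T=s["clock"]+2,n=30): print(r)
E
```

```text
8.7
[-0.01, 0.1]
[-0.04, 0.28]
[-0.05, 0.44]
[-0.07, 0.57]
[-0.09, 0.69]
[-0.1, 0.77]
[-0.11, 0.84]
[-0.12, 0.87]
[-0.12, 0.89]
[-0.13, 0.89]
[-0.14, 0.85]
[-0.13, 0.8]
[-0.13, 0.71]
[-0.12, 0.62]
[-0.12, 0.49]
[-0.11, 0.34]
[-0.09, 0.16]
[-0.09, -0.03]
[-0.06, -0.26]
[-0.05, -0.5]
[0.01, -0.63]
[0.1, -0.62]
[0.19, -0.6]
[0.27, -0.56]
[0.36, -0.51]
[0.42, -0.45]
[0.48, -0.39]
[0.54, -0.31]
[0.57, -0.23]
[0.6, -0.15]
```

Call:
move_arm:
  plan:
    - [[-0.01, 0.1, 0, 0, 0, 0, -1], [-0.04, 0.28, 0, 0, 0, 0, -1], [-0.05, 0.44, 0, 0, 0, 0, -1], [-0.07, 0.57, 0, 0, 0, 0, -1], [-0.09, 0.69, 0, 0, 0, 0, -1], [-0.1, 0.77, 0, 0, 0, 0, -1], [-0.11, 0.84, 0, 0, 0, 0, -1], [-0.12, 0.87, 0, 0, 0, 0, -1], [-0.12, 0.89, 0, 0, 0, 0, -1], [-0.13, 0.89, 0, 0, 0, 0, -1]]

```text
clock: 9.7
position: [0.58, -0.119, 0.2233]
tool_rot: [3.141, -0.0, 2.913]
force: [-0.1, 0.2, -1.8]
grip_width: 0.028
finger_force: 39.7
```

```bash
python3 - <<'E'
from plan import *
s,f=look("scene");look("side")
s=observe();print(s["clock"],s["position"],s["tool_rot"],s["finger_force"])
ref=(8.6,174.5,90.2,2.4);print([np.degrees(phi(t,ref)) for t in(9.7,9.75)])
for r in rows(s["clock"],ref,s["position"][:2],s["tool_rot"][2],T=s["clock"]+1,n=10,v0=(0.02,.12)): print(r)
E
```

```text
scene 9.7 boss(.082) [(0.0848, 77.31, 116)] any(.10) [(0.1068, -107.34, 44), (0.0842, 69.18, 116)]
side 9.75 boss(.082) [(0.0833, 74.64, 51), (0.0829, -111.05, 57)] any(.10) [(0.102, -107.51, 57)]
9.8 [ 0.58057357 -0.11709311  0.22313281] [ 3.14032190e+00 -1.19333054e-04  2.91577529e+00] 39.69947934150696
[np.float64(76.73200000000003), np.float64(72.35699999999997)]
[-0.0, 0.61]
[-0.08, 0.61]
[-0.13, 0.58]
[-0.16, 0.5]
[-0.17, 0.42]
[-0.18, 0.29]
[-0.15, 0.14]
[-0.12, -0.05]
[-0.06, -0.25]
[0.01, -0.5]
```

Call:
move_arm:
  plan:
    - [[0, 0.61, 0, 0, 0, 0, -1], [-0.08, 0.61, 0, 0, 0, 0, -1], [-0.13, 0.58, 0, 0, 0, 0, -1], [-0.16, 0.5, 0, 0, 0, 0, -1], [-0.17, 0.42, 0, 0, 0, 0, -1], [-0.18, 0.29, 0, 0, 0, 0, -1], [-0.15, 0.14, 0.1, 0, 0, 0, -1], [-0.12, -0.05, 0.2, 0, 0, 0, -1], [-0.06, -0.25, 0.2, 0, 0, 0, -1], [0.01, -0.5, 0.2, 0, 0, 0, -1]]

```text
clock: 10.8
position: [0.6103, -0.0805, 0.2087]
tool_rot: [-3.141, -0.0, 2.912]
force: [-0.5, -0.7, -1.6]
grip_width: 0.0278
finger_force: 39.7
```

```bash
cat > go.py <<'E'
from plan import *
def go(cam,ref,save=None):
    if cam:
        _,f=look(cam)
        if save: cv2.imwrite(save,cv2.resize(f["color"][110:290,210:410],None,fx=3,fy=3,interpolation=2)[:,:,::-1])
    s=observe();t=s["clock"];print(t,s["position"],s["tool_rot"],s["finger_force"],"pred",np.degrees(phi(t-(.05 if cam else 0),ref)),"err mm",1e3*(s["position"][:2]-boss(t,ref)))
    for r in rows(t,ref,s["position"][:2],s["tool_rot"][2]): print(r)
E
python3 -c "
from go import *
go('scene',(8.6,174.7,90.2,2.4),'pics/o1.png')"
```

```text
scene 10.8 boss(.082) [(0.0863, -13.95, 146)] any(.10) [(0.0964, -13.62, 146)]
10.85 [ 0.60928872 -0.08302288  0.20819754] [-3.14009659e+00 -1.15633504e-03  2.90975949e+00] 39.67628538608551 pred -17.931999999999956 err mm [ 0.07571928 -1.4407521 ]
[0.16, -0.54]
[0.23, -0.58]
[0.32, -0.54]
[0.38, -0.49]
[0.45, -0.43]
[0.51, -0.35]
[0.55, -0.27]
[0.59, -0.2]
[0.6, -0.1]
[0.61, -0.02]
```

View pics/o1.png

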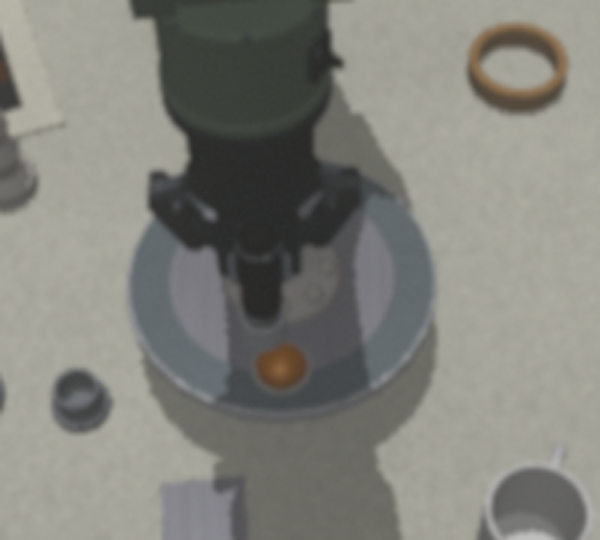

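```bash
python3 - <<'E'
from plan import *
import pickle
d=pickle.load(open("f0.pkl","rb"))["scene"]
t=np.array([5.3,7.4,8.5,8.6,9.7,10.8, 5.2,5.3, 8.5,8.6, 5.25,5.35,8.55,8.65,9.75])
p=np.array([124.3,-75.9,-176.8,-186,-282.7,-373.95, 134.8,125, -175.7,-185.5, 133.6,123.8,-181.3,-189.8,-287.5])
c=np.polyfit(t-10.8,p,2);print(c,(np.polyval(c,t-10.8)-p).round(1))
for P in [(.6103,-.0805,.132),(.6103,-.0805,.15),(.6103,-.0805,.256)]: print(proj(d,P))
ref=(10.8,c[2]+360,-c[1],2*c[0]);print(ref)
for x in(10.8,): print(proj(d,np.append(boss(x,ref),.089)))
import json;json.dump(ref,open("ref.json","w"))
E
python3 -c "
from go import *
go(None,json.load(open('ref.json')))"
```

```text
[   1.55621808  -82.54894056 -374.77372906] [ 2.  -0.2  0.1  0.4  0.6 -0.8  1.5  1.3 -1.  -0.1 -2.3 -2.5  0.1 -0.3
  1.1]
[[297.65287291 219.9003953 ]]
[[297.3110996  215.60853873]]
[[295.05227965 187.2431553 ]]
(10.8, np.float64(-14.773729058755976), np.float64(82.54894056425113), np.float64(3.112436151190334))
[[302.67495063 229.58085928]]
10.85 [ 0.60928872 -0.08302288  0.20819754] [-3.14009659e+00 -1.15633504e-03  2.90975949e+00] 39.67628538608551 pred -18.897285541779457 err mm [-1.62983487 -5.99370636]
[0.09, -0.29]
[0.19, -0.58]
[0.27, -0.54]
[0.33, -0.5]
[0.41, -0.44]
[0.46, -0.38]
[0.51, -0.31]
[0.54, -0.24]
[0.57, -0.16]
[0.59, -0.08]
```

The lens at pixel (297,218) agrees with the TCP-based projection. The wheel slows a bit faster than I assumed, so I refitted (82.5°/s with 3.1°/s² of slowing). Now following the boss.

Call:
move_arm:
  plan:
    - [[0.09, -0.29, 0.2, 0, 0, 0, -1], [0.19, -0.58, 0.2, 0, 0, 0, -1], [0.27, -0.54, 0.1, 0, 0, 0, -1], [0.33, -0.5, 0, 0, 0, 0, -1], [0.41, -0.44, 0, 0, 0, 0, -1], [0.46, -0.38, 0, 0, 0, 0, -1], [0.51, -0.31, 0, 0, 0, 0, -1], [0.54, -0.24, 0, 0, 0, 0, -1], [0.57, -0.16, 0, 0, 0, 0, -1], [0.59, -0.08, 0, 0, 0, 0, -1]]

```text
clock: 11.85
position: [0.5162, -0.1304, 0.1994]
tool_rot: [3.142, 0.0, 2.912]
force: [-0.1, 0.5, -1.4]
grip_width: 0.0282
finger_force: 39.7
```

```bash
python3 -c "
from go import *
go('scene',json.load(open('ref.json')))"
```

```text
scene 11.85 boss(.082) [(0.085, -97.1, 122)] any(.10) [(0.1076, 86.92, 37), (0.0849, -89.06, 122)]
11.9 [ 0.51465471 -0.13027244  0.19933895] [ 3.14157064e+00 -9.86133901e-04  2.91145548e+00] 39.67245876789093 pred -99.73438622287591 err mm [4.27808271 1.81115253]
[0.77, -0.09]
[0.57, 0.12]
[0.55, 0.2]
[0.51, 0.28]
[0.46, 0.33]
[0.42, 0.4]
[0.36, 0.44]
[0.29, 0.49]
[0.23, 0.52]
[0.15, 0.54]
```

```bash
python3 -c "
from go import *
go(None,(11.85,-97.2,77.8,3.2))"
```

```text
11.9 [ 0.51465471 -0.13027244  0.19933895] [ 3.14157064e+00 -9.86133901e-04  2.91145548e+00] 39.67245876789093 pred -101.08600000000006 err mm [0.49869607 2.64143175]
[0.57, -0.12]
[0.56, 0.1]
[0.55, 0.17]
[0.51, 0.24]
[0.48, 0.3]
[0.43, 0.36]
[0.37, 0.42]
[0.32, 0.45]
[0.26, 0.5]
[0.18, 0.52]
```

Call:
move_arm:
  plan:
    - [[0.57, -0.12, 0, 0, 0, 0, -1], [0.56, 0.1, 0, 0, 0, 0, -1], [0.55, 0.17, 0, 0, 0, 0, -1], [0.51, 0.24, 0, 0, 0, 0, -1], [0.48, 0.3, 0, 0, 0, 0, -1], [0.43, 0.36, 0, 0, 0, 0, -1], [0.37, 0.42, 0, 0, 0, 0, -1], [0.32, 0.45, 0, 0, 0, 0, -1], [0.26, 0.5, 0, 0, 0, 0, -1], [0.18, 0.52, 0, 0, 0, 0, -1]]

```text
clock: 12.9
position: [0.4481, -0.0529, 0.1993]
tool_rot: [3.142, 0.0, 2.912]
force: [-0.3, -0.4, -0.9]
grip_width: 0.0281
finger_force: 39.7
```

```bash
python3 -c "
from go import *
go('scene',(11.85,-97.2,77.8,3.2))"
```

```text
scene 12.9 boss(.082) [(0.0825, -178.88, 102), (0.0875, 3.82, 48)] any(.10) [(0.0972, 1.99, 48)]
12.95 [ 0.44821112 -0.0512971   0.19929357] [ 3.14096702e+00 -1.95627047e-04  2.91347890e+00] 39.66840147972107 pred -177.12599999999995 err mm [ 2.70189877 -3.04915023]
[0.25, 0.66]
[0.01, 0.55]
[-0.06, 0.54]
[-0.13, 0.53]
[-0.19, 0.5]
[-0.25, 0.48]
[-0.31, 0.43]
[-0.36, 0.39]
[-0.41, 0.35]
[-0.44, 0.29]
```

```bash
python3 -c "
from go import *
go(None,(12.9,-178,75.5,3.))"
```

```text
12.95 [ 0.44821112 -0.0512971   0.19929357] [ 3.14096702e+00 -1.95627047e-04  2.91347890e+00] 39.66840147972107 pred -181.77124999999992 err mm [ 2.67050733 -4.42438005]
[0.25, 0.74]
[0.0, 0.55]
[-0.07, 0.55]
[-0.14, 0.53]
[-0.21, 0.51]
[-0.27, 0.48]
[-0.33, 0.43]
[-0.37, 0.39]
[-0.43, 0.33]
[-0.46, 0.28]
```

Call:
move_arm:
  plan:
    - [[0.25, 0.74, 0, 0, 0, 0, -1], [0, 0.55, 0, 0, 0, 0, -1], [-0.07, 0.55, 0, 0, 0, 0, -1], [-0.14, 0.53, 0, 0, 0, 0, -1], [-0.21, 0.51, 0, 0, 0, 0, -1], [-0.27, 0.48, 0, 0, 0, 0, -1], [-0.33, 0.43, 0, 0, 0, 0, -1], [-0.37, 0.39, 0, 0, 0, 0, -1], [-0.43, 0.33, 0, 0, 0, 0, -1], [-0.46, 0.28, 0, 0, 0, 0, -1]]

```text
clock: 13.95
position: [0.5106, 0.0304, 0.1993]
tool_rot: [-3.142, -0.0, 2.912]
force: [0.1, -0.1, -2.0]
grip_width: 0.0281
finger_force: 39.7
```

```bash
python3 -c "
from go import *
go('scene',(12.9,-178,75.5,3.))"
```

```text
scene 13.95 boss(.082) [(0.0838, 102.26, 104)] any(.10) [(0.078, 94.22, 104), (0.1025, -81.48, 42)]
14.0 [0.51192933 0.03089383 0.19926142] [3.14122891e+00 8.61045061e-04 2.91220523e+00] 39.689143896102905 pred -255.62124999999995 err mm [-2.69426518 -3.11029721]
[-0.6, 0.37]
[-0.51, 0.12]
[-0.53, 0.05]
[-0.53, -0.01]
[-0.52, -0.07]
[-0.5, -0.14]
[-0.48, -0.2]
[-0.46, -0.25]
[-0.41, -0.31]
[-0.38, -0.35]
```

```bash
python3 -c "
from go import *
go(None,(13.95,102,74,3.))"
```

```text
14.0 [0.51192933 0.03089383 0.19926142] [3.14122891e+00 8.61045061e-04 2.91220523e+00] 39.689143896102905 pred 98.30374999999995 err mm [-6.29488809 -3.71505578]
[-0.78, 0.42]
[-0.54, 0.1]
[-0.54, 0.03]
[-0.54, -0.04]
[-0.53, -0.11]
[-0.5, -0.17]
[-0.48, -0.23]
[-0.45, -0.29]
[-0.4, -0.35]
[-0.36, -0.38]
```

Call:
move_arm:
  plan:
    - [[-0.78, 0.42, 0, 0, 0, 0, -1], [-0.54, 0.1, 0, 0, 0, 0, -1], [-0.54, 0.03, 0, 0, 0, 0, -1], [-0.54, -0.04, 0, 0, 0, 0, -1], [-0.53, -0.11, 0, 0, 0, 0, -1], [-0.5, -0.17, 0, 0, 0, 0, -1], [-0.48, -0.23, 0, 0, 0, 0, -1], [-0.45, -0.29, 0, 0, 0, 0, -1], [-0.4, -0.35, 0, 0, 0, 0, -1], [-0.36, -0.38, 0, 0, 0, 0, -1]]

```text
clock: 15.0
position: [0.6051, -0.014, 0.1993]
tool_rot: [-3.141, -0.0, 2.912]
force: [-0.1, -0.5, -0.8]
grip_width: 0.0285
finger_force: 39.7
```

```bash
python3 -c "
from go import *
go('scene',(13.95,102,74,3.))"
```

```text
scene 15.0 boss(.082) [(0.0891, 27.69, 106)] any(.10) [(0.1142, -153.49, 36), (0.0968, 23.25, 106)]
15.05 [ 0.60562139 -0.01584459  0.19930529] [-3.14070259e+00  5.25189524e-04  2.91000746e+00] 39.70160722732544 pred 25.953749999999957 err mm [-3.45653652  1.24385045]
[-0.46, -0.46]
[-0.22, -0.48]
[-0.16, -0.49]
[-0.1, -0.5]
[-0.04, -0.52]
[0.02, -0.51]
[0.09, -0.5]
[0.14, -0.49]
[0.2, -0.46]
[0.26, -0.44]
```

```bash
python3 -c "
from go import *
go(None,(15.0,27,71.,3.))"
```

```text
15.05 [ 0.60562139 -0.01584459  0.19930529] [-3.14070259e+00  5.25189524e-04  2.91000746e+00] 39.70160722732544 pred 23.45374999999995 err mm [-2.85604669 -0.17533214]
[-0.42, -0.4]
[-0.23, -0.47]
[-0.17, -0.49]
[-0.11, -0.5]
[-0.05, -0.52]
[0.02, -0.51]
[0.07, -0.5]
[0.14, -0.49]
[0.19, -0.47]
[0.25, -0.44]
```

Call:
move_arm:
  plan:
    - [[-0.42, -0.4, 0, 0, 0, 0, -1], [-0.23, -0.47, 0, 0, 0, 0, -1], [-0.17, -0.49, 0, 0, 0, 0, -1], [-0.11, -0.5, 0, 0, 0, 0, -1], [-0.05, -0.52, 0, 0, 0, 0, -1], [0.02, -0.51, 0, 0, 0, 0, -1], [0.07, -0.5, 0, 0, 0, 0, -1], [0.14, -0.49, 0, 0, 0, 0, -1], [0.19, -0.47, 0, 0, 0, 0, -1], [0.25, -0.44, 0, 0, 0, 0, -1]]

```text
clock: 16.05
position: [0.5883, -0.1085, 0.1993]
tool_rot: [-3.142, -0.0, 2.912]
force: [0.0, -0.4, -1.3]
grip_width: 0.028
finger_force: 39.7
```

```bash
python3 -c "
from go import *
go('scene',(15.0,27,71.,3.),'pics/o2.png')"
```

```text
scene 16.05 boss(.082) [(0.0865, -40.49, 138)] any(.10) [(0.1141, 140.6, 27), (0.0953, -36.99, 138)]
16.1 [ 0.58726509 -0.10996884  0.19941165] [-3.14078617e+00 -3.67188392e-04  2.91019432e+00] 39.700820446014404 pred -45.89625000000005 err mm [1.31986143 3.95806298]
[0.34, -0.59]
[0.36, -0.35]
[0.39, -0.3]
[0.43, -0.25]
[0.45, -0.2]
[0.47, -0.14]
[0.47, -0.09]
[0.49, -0.04]
[0.48, 0.02]
[0.48, 0.08]
```

View pics/o2.png

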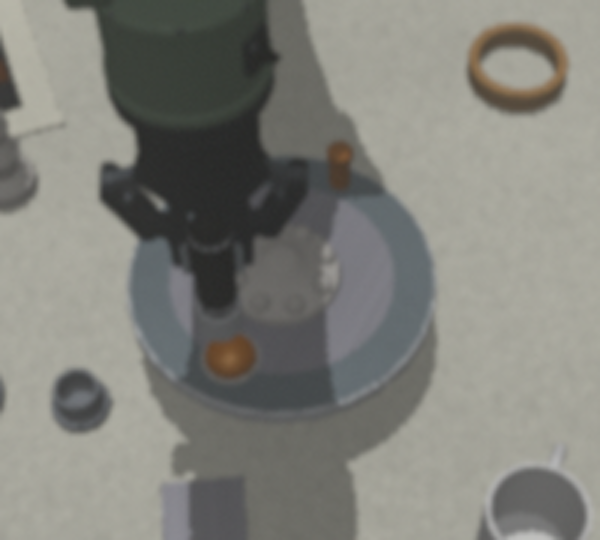

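```bash
python3 - <<'E'
from plan import *
from scipy.optimize import least_squares as LS
t=np.array([5.3,7.4,8.5,8.6,9.7,10.8,11.85,12.9,13.95,15.0,16.05])
r=np.array([.083,.0854,.085,.085,.0848,.0863,.085,.0825,.0838,.0891,.0865]);p=np.radians([124.31,-75.88,-176.83,174.03,77.31,-13.95,-97.1,-178.88,102.26,27.69,-40.49])
P=C+r[:,None]*np.c_[np.cos(p),np.sin(p)]
def m(x): # exact solution of w'=-(w/tau+c), tau=30-ish free
    a=t-16.05;th=x[2]+x[3]*a+x[4]*a*a/2+x[5]*a**3/6
    return (x[:2]+.085*np.c_[np.cos(th),np.sin(th)]-P).ravel()*1e3
s=LS(m,[*C,np.radians(-42),-1.17,.055,0]);x=s.x
print(x[:2],np.degrees(x[2:]),s.fun.reshape(-1,2).round(1).tolist())
from go import go
go(None,(16.05,np.degrees(x[2]),-np.degrees(x[3]),np.degrees(x[4])))
E
```

```text
[ 0.53220553 -0.04981456] [-4.14860813e+01 -6.56482626e+01  3.09089654e+00 -1.07669288e-02] [[-0.3, 0.7], [0.2, -0.3], [1.7, -0.1], [1.7, -0.4], [0.5, 0.1], [0.4, -0.0], [-0.2, -0.1], [-0.8, 0.3], [0.1, 0.5], [-3.0, -0.3], [-0.4, -0.5]]
16.1 [ 0.58726509 -0.10996884  0.19941165] [-3.14078617e+00 -3.67188392e-04  2.91019432e+00] 39.700820446014404 pred -44.76463078935848 err mm [-3.58537959 -0.61217793]
[0.11, -0.33]
[0.32, -0.36]
[0.35, -0.32]
[0.39, -0.28]
[0.41, -0.23]
[0.44, -0.19]
[0.45, -0.13]
[0.46, -0.09]
[0.47, -0.03]
[0.46, 0.02]
```

The joint fit leaves residuals of about 1 mm: the wheel runs at 65.6°/s (1.15 rad/s), and tracking errors have stayed under about 10 mm.

Call:
move_arm:
  plan:
    - [[0.11, -0.33, 0, 0, 0, 0, -1], [0.32, -0.36, 0, 0, 0, 0, -1], [0.35, -0.32, 0, 0, 0, 0, -1], [0.39, -0.28, 0, 0, 0, 0, -1], [0.41, -0.23, 0, 0, 0, 0, -1], [0.44, -0.19, 0, 0, 0, 0, -1], [0.45, -0.13, 0, 0, 0, 0, -1], [0.46, -0.09, 0, 0, 0, 0, -1], [0.47, -0.03, 0, 0, 0, 0, -1], [0.46, 0.02, 0, 0, 0, 0, -1]]

```text
clock: 17.1
position: [0.5041, -0.1278, 0.1993]
tool_rot: [3.142, 0.0, 2.912]
force: [0.0, 0.5, -1.5]
grip_width: 0.0279
finger_force: 39.7
```

```bash
python3 -c "
from go import *
go('scene',(16.05,-41.5,65.65,3.1))"
```

```text
scene 17.1 boss(.082) [(0.0844, -107.27, 106)] any(.10) [(0.106, 75.93, 40), (0.0823, -99.0, 106)]
17.15 [ 0.50299007 -0.12744217  0.19931   ] [ 3.14147611e+00 -7.95203547e-04  2.91177268e+00] 39.6975839138031 pred -108.72362499999984 err mm [4.11074091 0.957343  ]
[0.64, 0.0]
[0.44, 0.14]
[0.41, 0.19]
[0.39, 0.23]
[0.37, 0.26]
[0.33, 0.31]
[0.29, 0.33]
[0.26, 0.36]
[0.22, 0.39]
[0.18, 0.4]
```

Call:
move_arm:
  plan:
    - [[0.55, -0.03, 0, 0, 0, 0, -1], [0.44, 0.14, 0, 0, 0, 0, -1], [0.41, 0.19, 0, 0, 0, 0, -1], [0.39, 0.23, 0, 0, 0, 0, -1], [0.37, 0.26, 0, 0, 0, 0, -1], [0.33, 0.31, 0, 0, 0, 0, -1], [0.29, 0.33, 0, 0, 0, 0, -1], [0.26, 0.36, 0, 0, 0, 0, -1], [0.22, 0.39, 0, 0, 0, 0, -1], [0.18, 0.4, 0, 0, 0, 0, -1]]

```text
clock: 18.15
position: [0.4495, -0.0613, 0.1993]
tool_rot: [3.142, 0.0, 2.912]
force: [-1.1, 0.0, -1.9]
grip_width: 0.0277
finger_force: 39.7
```

```bash
python3 -c "
from go import *
go('scene',(17.1,-108,62.4,3.1))"
```

```text
scene 18.15 boss(.082) [(0.0822, -173.9, 95), (0.0885, 9.98, 48)] any(.10) [(0.0978, 7.45, 48)]
18.2 [ 0.44943716 -0.06003852  0.19928243] [ 3.14111941e+00 -2.13015039e-04  2.91302310e+00] 39.694976806640625 pred -171.81112499999983 err mm [ 3.58254141 -2.78230385]
[0.32, 0.52]
[0.07, 0.42]
[0.03, 0.43]
[-0.01, 0.43]
[-0.06, 0.43]
[-0.1, 0.41]
[-0.14, 0.4]
[-0.18, 0.38]
[-0.21, 0.36]
[-0.25, 0.33]
```

Another second of following for margin, then a straight lift by 100 mm.

Call:
move_arm:
  plan:
    - [[0.25, 0.52, 0, 0, 0, 0, -1], [0.07, 0.43, 0, 0, 0, 0, -1], [0.03, 0.43, 0, 0, 0, 0, -1], [-0.01, 0.43, 0, 0, 0, 0, -1], [-0.06, 0.43, 0, 0, 0, 0, -1], [-0.1, 0.41, 0, 0, 0, 0, -1], [-0.14, 0.4, 0, 0, 0, 0, -1], [-0.18, 0.38, 0, 0, 0, 0, -1], [-0.21, 0.36, 0, 0, 0, 0, -1], [-0.25, 0.33, 0, 0, 0, 0, -1]]

```text
clock: 19.2
position: [0.4807, 0.0159, 0.1993]
tool_rot: [-3.142, 0.0, 2.912]
force: [-0.2, 0.2, -0.8]
grip_width: 0.0281
finger_force: 39.7
```

Call:
move_arm:
  plan:
    - [[-0.27, 0.3, -0.2, 0, 0, 0, -1], [-0.2, 0.2, -0.6, 0, 0, 0, -1], [-0.1, 0.1, -0.8, 0, 0, 0, -1], [0, 0, -0.8, 0, 0, 0, -1], [0, 0, -0.8, 0, 0, 0, -1], [0, 0, -0.8, 0, 0, 0, -1], [0, 0, -0.6, 0, 0, 0, -1], [0, 0, -0.4, 0, 0, 0, -1], [0, 0, 0, 0, 0, 0, -1], [0, 0, 0, 0, 0, 0, -1]]

```text
clock: 20.2
position: [0.4938, 0.0245, 0.2989]
tool_rot: [-3.141, -0.0, 2.912]
force: [-1.4, -0.3, -1.1]
grip_width: 0.0282
finger_force: 39.7
```

```bash
python3 - <<'E'
from w import *
_,f=look("side");s=observe();print(s["position"],s["tool_rot"],s["finger_force"])
cv2.imwrite("pics/end.png",f["color"][:,:,::-1])
E
```

```text
side 20.2 boss(.082) [(0.0834, 68.3, 63), (0.0858, -118.94, 47)] any(.10) [(0.104, -113.93, 47)]
[0.4937238  0.02449788 0.29868854] [-3.14118225e+00 -8.31591019e-04  2.91180166e+00] 39.69813287258148
```

View pics/end.png

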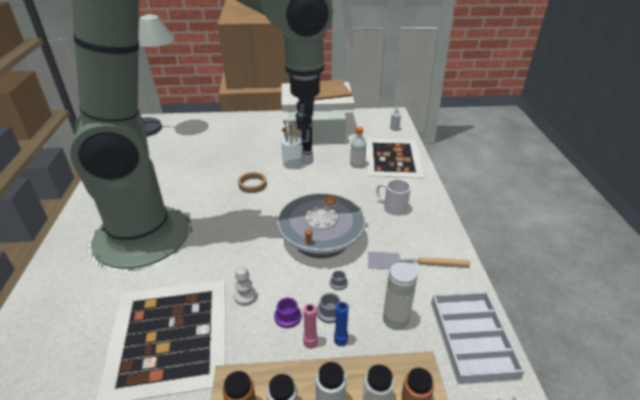

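The lamp is held upright at (306,135), with its lens about 223 mm above the table. The wheel is clear with the boss at (330,200), and the bystanders stand where they were.

```bash
python3 -c "
from workcell import *
print(job_done())"
```

```text
the job is handed in; nothing more can be done
None
```

I handed the job in at about 20 s and the judge returned no verdict: the wheel coasted at about 1.7 rad/s after the push, the lamp followed the boss for about 8 s by my camera fits, within about 10 mm, and it is now held upright with its lens about 22 cm above the table.

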